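Find and open up the loose hold-down bolt of the saw's feed bed

ROBOT

A 6-joint arm with a two-finger parallel gripper is mounted at the origin on the work surface. World frame = base frame: x ahead of the robot, y to its left, z up, the work surface at z = 0. Lengths are in m, angles in rad, forces in N, time in s.
With the tool pointing down it reaches from about 0.25 to 0.8 m from the base axis. Payload 8.5 kg.
Tool frame: the origin (TCP) lies between the finger pads; the fingertips stand 14 mm ahead of it and the grasp point (between the pads) lies 5 mm behind it; z points along the fingers, y is the line along which they close (so a half turn about z gives the same grasp; the last joint's range is limited). The gripper opens to 85 mm and grips with 20 to 120 N. Pads are 22 mm wide; open, the fingers measure 114 mm over their backs; the gripper's body (76 mm by 85 mm) begins 54 mm behind the grasp point. The pads swing forward as they close: fully open they stand 13 mm farther back than shut.
Start: joints at [1.183, 0.238, -0.013, 1.319, 0, 1.571], TCP at [0.199, 0.486, 0.245] pointing down, gripper open.
Joint ranges: [-2.66, 2.66], [-1.03, 1.9], [-1.14, 1.46], [-1.82, 2.27], [-1.45, 1.34], [-3.14, 3.14]. Speed limits (rad/s): [2.22, 2.22, 2.79, 3.14, 3.14, 3.14].

INTERFACE

Orientations are given as a 3x3 rotation matrix whose columns are the frame's x, y, z axes.
In Python, from workcell import robot gives the robot as it stands.
- The arm moves only by the shell command python3 -m creep [FORCE], which reads ROWS from standard input. ROWS is a JSON list of rows, 1 to 10 of them, each of 5 numbers: the finger opening in m, then dx, dy, dz in normalised numbers (1 is 0.8 m), then a turn about the tool's z in parts of the range, where 1.0 means 90 degrees; each row is the pose to reach, as a shift and turn from the pose commanded when the command began, along the tool's axes at that moment; what a row does not reach only later rows make up. A row lasts 1/10 s, in which the tool goes at most 0.05 m and 0.15 rad, less where a joint would pass 70% of its speed; a pose out of reach is approached as far as the arm can. The fingers move at their own pace and stop on an object; FORCE is the grip in N (left out, the last holds). Time passes only in rows, so rows that do not move let the fingers close. It prints the time, the measured TCP pose, the force, the opening and the grip force at its end. No shift or turn number may pass 1 either way. Input that does not fit is refused with a message, and nothing moves.
- robot.observe(): the state, without advancing time (a new reading comes with each control period).
- robot.camera(name): name is "scene" or "side" or "wrist"; returns a dict with "img" (384x512x3 uint8, red, green, blue), "fx", "fy", "cx", "cy" (pixels), "k1" (the pictures are not rectified: a ray, as slopes to the right and down, at radius r is drawn at 1 + k1 r^2 times it, then the intrinsics apply), "R" (3x3) and "t" (3): a world point X has camera coordinates R X + t; the wrist camera has in their place "T_tool_cam" (4x4, takes a point from camera to tool coordinates, whose origin is the TCP and whose axes are the flange's). Camera axes: x right, y down, z forward; pixel columns grow to the right and rows downward; lengths in m; the calibration is good to about 2 mm. A picture is of the moment at which its call begins: read the wrist's pose just before it. There is no depth.
- robot.close_job(): hands the job in; it is judged then, once.
The state is a dict: "time": time; "q": joint angles; "qd": joint speeds; "tau": joint torques, N m; "ee_pos": TCP position; "eef_rot": TCP orientation; "ft_force": force on the tool from outside, world axes, zero at the start; "wrist_torque": the same for the moment, N m; "finger_gap": finger opening in m; "finger_force": force on a finger pad.
Only numpy, scipy, OpenCV 4.12 (cv2) and the standard library are available. Lean on these libraries where they do the work, as an engineer would, in place of code of your own. Each camera call takes 0.05 s, during which the arm holds its last target. There are 200 camera calls.

TASK

One of the three capped bolts that hold down the saw's blue feed bed has worked loose. Switch the isolator off, turning its red knob clockwise until it clicks over its detent; then, going along the row from left to right as the robot sees it, tap each orange cap on top to find the bolt that gives, and lift that bolt's cap well open by its tab, leaving the other two shut and everything lying about where it is. Finish while still holding the sprung cap open, so that a mate can get a socket on the bolt.

Things in the scene. Friction and masses are not known exactly. Their poses are not given: they have to be found in the camera images.
- bed: blue roller feed bed of a metal chop saw, fixed; the saw is its right end. Origin: on the bench surface under the middle bolt; x axis away from the robot, y to the left along the row of bolts, z up. Three feet 10 mm thick, a bolt in each, at y = 110, 0, -110 mm. Front rail 78 mm beyond the bolts, 80 mm high; rollers 85 mm high; the saw begins at y = -260 mm, up to 400 mm high
- isolator (a joint): angle (rad) of the isolator switch's red bar knob: 0 = on (bar's white mark at the red dot), grows clockwise seen from above, 1.05 = off (green dot). A spring (up to about 0.12 N m) pushes it back over the first half of the turn; past the middle it snaps on to off and stays
- switchbox: grey isolator box with yellow face, 85 x 110 mm, 55 mm high, fixed to the bench to the left of the bed, face up. Origin: centre of its underside; at 0 the knob's bar lies along the box's x axis; z up
- isolator_grip (a point): point on the knob's axis, at the height to grip: 92 mm above the bench, 7 mm under the top of the bar, which is 44 mm long, 14 mm thick, 32 mm tall
- bolt_a: one of three look-alike capped bolts (a, b, c stand in the feet in any order; one is loose). Origin: on the bolt's axis, on top of the foot, 10 mm above the bench (a loose bolt's 0.1 mm more); x axis away from the robot to the cap's hinge, y left along the row, z up. Orange flip cap, 46 mm diameter; its hinge axis runs along y, 27 mm beyond (+x) the bolt's axis and 10 mm above the origin
- top_a (a point): middle of the top of cap a, where to tap: 27 mm above the bolt's origin when shut; swings with the cap. Pressed here, a loose bolt starts to sink at about 2 N, is fully down by 5 mm at about 4 N and springs back; a tight one does not move
- tab_a (a point): grip point on cap a's thumb tab: a bar 10 mm thick (along the bolt's y), 14 mm deep, rising at 45 degrees from the cap's front edge towards the robot, ending 11 mm past this point. Cap shut: 40 mm in front (-x) of the bolt's axis, 41 mm above the bolt's origin; moves with the cap. The sides of the tab are clear
- cap_a (a joint): opening angle (rad) of cap a: 0 shut, 1.57 upright, stop at 1.7; the tab swings up and away from the robot; a spring (0.05 to 0.15 N m) shuts it when let go
- bolt_b: one of three look-alike capped bolts (a, b, c stand in the feet in any order; one is loose). Origin: on the bolt's axis, on top of the foot, 10 mm above the bench (a loose bolt's 0.1 mm more); x axis away from the robot to the cap's hinge, y left along the row, z up. Orange flip cap, 46 mm diameter; its hinge axis runs along y, 27 mm beyond (+x) the bolt's axis and 10 mm above the origin
- top_b (a point): middle of the top of cap b, where to tap: 27 mm above the bolt's origin when shut; swings with the cap. Pressed here, a loose bolt starts to sink at about 2 N, is fully down by 5 mm at about 4 N and springs back; a tight one does not move
- tab_b (a point): grip point on cap b's thumb tab: a bar 10 mm thick (along the bolt's y), 14 mm deep, rising at 45 degrees from the cap's front edge towards the robot, ending 11 mm past this point. Cap shut: 40 mm in front (-x) of the bolt's axis, 41 mm above the bolt's origin; moves with the cap. The sides of the tab are clear
- cap_b (a joint): opening angle (rad) of cap b: 0 shut, 1.57 upright, stop at 1.7; the tab swings up and away from the robot; a spring (0.05 to 0.15 N m) shuts it when let go
- bolt_c: one of three look-alike capped bolts (a, b, c stand in the feet in any order; one is loose). Origin: on the bolt's axis, on top of the foot, 10 mm above the bench (a loose bolt's 0.1 mm more); x axis away from the robot to the cap's hinge, y left along the row, z up. Orange flip cap, 46 mm diameter; its hinge axis runs along y, 27 mm beyond (+x) the bolt's axis and 10 mm above the origin
- top_c (a point): middle of the top of cap c, where to tap: 27 mm above the bolt's origin when shut; swings with the cap. Pressed here, a loose bolt starts to sink at about 2 N, is fully down by 5 mm at about 4 N and springs back; a tight one does not move
- tab_c (a point): grip point on cap c's thumb tab: a bar 10 mm thick (along the bolt's y), 14 mm deep, rising at 45 degrees from the cap's front edge towards the robot, ending 11 mm past this point. Cap shut: 40 mm in front (-x) of the bolt's axis, 41 mm above the bolt's origin; moves with the cap. The sides of the tab are clear
- cap_c (a joint): opening angle (rad) of cap c: 0 shut, 1.57 upright, stop at 1.7; the tab swings up and away from the robot; a spring (0.05 to 0.15 N m) shuts it when let go
- wrench: bystander: combination spanner lying flat on the bench just in front of the three bolts
- tube_offcut: bystander: 40 mm square steel tube, 160 mm long, lying on the rollers of the feed bed
- marker: bystander: red marker pen, 130 mm long, lying on the bench in front of the saw
- tape_measure: bystander: yellow and black tape measure, 75 x 38 x 68 mm, to the left beyond the switch
- battery: bystander: black and yellow power-tool battery, 120 x 76 x 61 mm, beyond the switch
- spray_bottle: bystander: white spray bottle with red trigger head, 240 mm tall, at the far left
- gas_can: bystander: green gas can, 190 mm tall, 74 mm thick, to the left of the bed
- wood_offcut: bystander: wooden offcut 140 x 90 x 38 mm, on the right

How it is judged:
By the outcome, as a careful person would: the job done as asked, in the order asked, and still so for the second after the job is handed in, while the arm keeps its last pose, push and grip.
It also fails if it takes over 64 s, if anything falls off the work surface, if the arm or the gripper's body presses on something with over 40 N, if the wrist force passes 120 N, or if a joint passes its speed limit or range.

## Working session

There is one attempt and no reset: what is moved stays moved. The work goes in short steps, Python scripts to look and compute and a shell command to move; the robot and the scene stay as the last step left them, time stands still between calls to the robot, and variables do not carry over. Pictures are saved under pics/ and viewed, at most 10 in all, crops included, and the job is handed in when it is done.

```bash
ls; mkdir -p pics; python3 - <<'E'
from workcell import robot
import cv2,pickle,numpy as np
np.set_printoptions(precision=4,suppress=True)
s=robot.observe();print(s['time'],s['ee_pos'],s['eef_rot'],s['finger_gap'])
C={}
for n in("scene","side","wrist"):
    c=robot.camera(n);C[n]=c
    cv2.imwrite(f'pics/{n}0.png',c['img'][...,::-1]);print(n,{k:v for k,v in c.items() if k!='img'})
pickle.dump((s,C),open('c0.pkl','wb'))
E
```

```text
pics
0.0 [0.1984 0.4857 0.2447] [[-0.9257  0.3782 -0.0005]
 [ 0.3782  0.9257 -0.0013]
 [-0.     -0.0014 -1.    ]] 0.08552538074311002
scene {'fx': 456.7411542042614, 'fy': 456.7411542042614, 'cx': 248.94711137453177, 'cy': 198.66116995893105, 'k1': -0.16389717942980614, 'R': array([[-0.7635,  0.6458, -0.0039],
       [ 0.4964,  0.5829, -0.6433],
       [-0.4132, -0.4931, -0.7656]]), 't': array([ 0.3387, -0.2333,  1.967 ])}
side {'fx': 398.5239495611857, 'fy': 398.5239495611857, 'cx': 261.2865275186845, 'cy': 185.3116915970556, 'k1': -0.13790034901625559, 'R': array([[ 0.9991, -0.0407,  0.011 ],
       [-0.0195, -0.6782, -0.7346],
       [ 0.0374,  0.7337, -0.6784]]), 't': array([-0.5005,  0.1177,  1.1016])}
wrist {'fx': 336.3635140634932, 'fy': 336.3635140634932, 'cx': 257.5308755199786, 'cy': 192.6442145863537, 'k1': -0.06365585732403084, 'T_tool_cam': array([[-0.0006, -0.9455, -0.3256,  0.0834],
       [ 1.    , -0.0008,  0.0003, -0.0009],
       [-0.0005, -0.3256,  0.9455, -0.1275],
       [ 0.    ,  0.    ,  0.    ,  1.    ]])}
```

View pics/scene0.png

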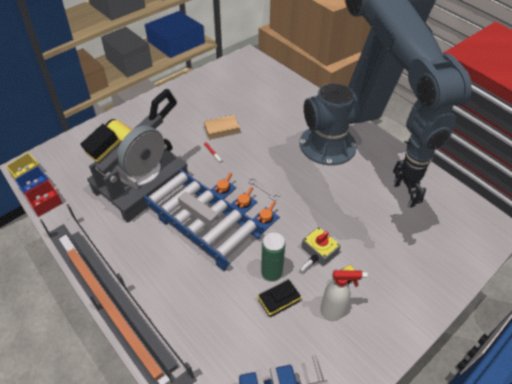

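View pics/side0.png

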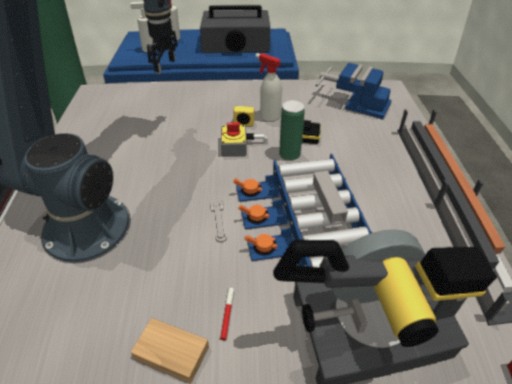

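View pics/wrist0.png

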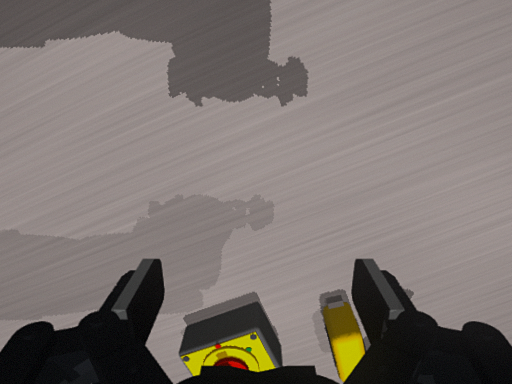

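```bash
cat > h.py <<'E'
import numpy as np,cv2
np.set_printoptions(precision=4,suppress=True)
def cam(c,s=None):
    "-> camera centre o, rotation cam->world"
    if 'R' in c: return -c['R'].T@c['t'],c['R'].T
    T=np.asarray(c['T_tool_cam']);Rt=np.asarray(s['eef_rot']);return Rt@T[:3,3]+np.asarray(s['ee_pos']),Rt@T[:3,:3]
def KD(c): return np.array([[c['fx'],0,c['cx']],[0,c['fy'],c['cy']],[0,0,1]]),np.array([c['k1'],0,0,0,0.])
def ray(c,px,s=None):
    o,R=cam(c,s);K,D=KD(c)
    u=cv2.undistortPointsIter(np.array([[px]],float),K,D,None,None,(3,50,1e-10))[0,0] if hasattr(cv2,'undistortPointsIter') else cv2.undistortPoints(np.array([[px]],float),K,D)[0,0]
    return o,R@np.array([u[0],u[1],1])
def atz(c,px,z,s=None):
    o,d=ray(c,px,s);return o+d*(z-o[2])/d[2]
def proj(c,X,s=None):
    o,R=cam(c,s);K,D=KD(c);Rw=R.T
    return cv2.projectPoints(np.atleast_2d(np.asarray(X,float)),cv2.Rodrigues(Rw)[0],-Rw@o,K,D)[0][:,0]
def tri(rays):
    A=0;b=0
    for o,d in rays:
        d=d/np.linalg.norm(d);P=np.eye(3)-np.outer(d,d);A=A+P;b=b+P@o
    return np.linalg.solve(A,b)
E
python3 - <<'E'
import pickle,cv2,numpy as np
from h import *
s,C=pickle.load(open('c0.pkl','rb'))
for n in('scene','side'):
    hsv=cv2.cvtColor(C[n]['img'],cv2.COLOR_RGB2HSV)
    m=cv2.inRange(hsv,(5,180,120),(15,255,255))
    k,l,st,ce=cv2.connectedComponentsWithStats(m)
    for i in range(1,k):
        if 30<st[i,4]<2000: print(n,st[i],ce[i],atz(C[n],ce[i],.04))
    for nm,p in dict(scene=(321,245),side=(234,140)).items():
        if nm==n: print('sw',atz(C[n],p,.055))
a=lambda n,x,y,w,h:cv2.resize(C[n]['img'][y:y+h,x:x+w],(w*6,h*6),interpolation=cv2.INTER_CUBIC)
t=np.hstack([a('scene',205,170,66,50),a('side',228,170,66,50)])
b=np.hstack([a('scene',290,220,66,50),a('side',205,110,66,50)])
cv2.imwrite('pics/z0.png',np.vstack([t,b])[...,::-1])
E
```

```text
sw [0.43   0.3688 0.055 ]
side [235 180  25  13 173] [249.3815 185.8786] [0.47   0.1143 0.04  ]
side [240 206  27  14 202] [255.4406 212.1337] [0.4847 0.0073 0.04  ]
side [246 236  29  15 241] [262.8133 242.5519] [ 0.5003 -0.1006  0.04  ]
sw [0.423  0.3232 0.055 ]
```

View pics/z0.png

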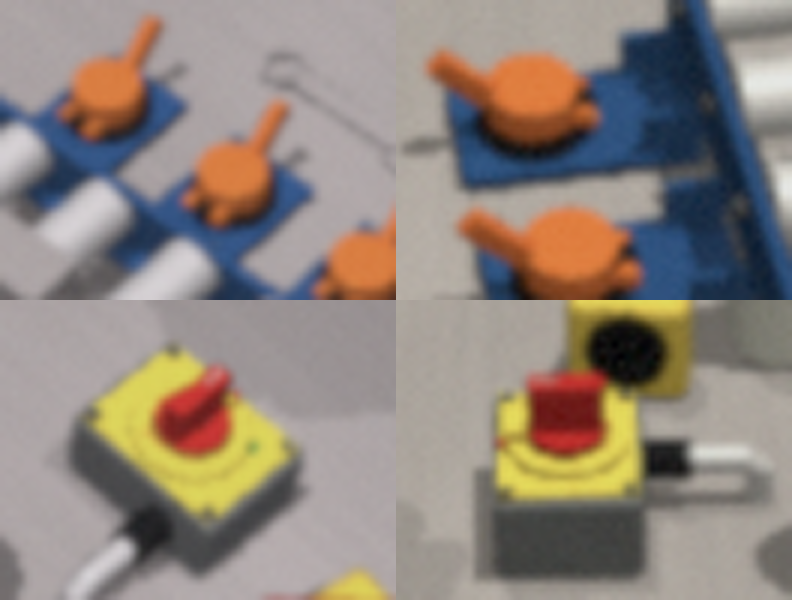

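```bash
python3 - <<'E'
import pickle
from h import *
s,C=pickle.load(open('c0.pkl','rb'))
sc,si,w=C['scene'],C['side'],C['wrist']
for a,b in [((222.8,184.2),(250.8+7.5,239.5)),((243.8,198),(257.5-1,208.7)),((222.8,184.2),(262.8+1.7,240)),((266,211.5),(250.8,183.5)),((321.7,241.7),(233.5,133.7))]:
    X=tri([ray(sc,a),ray(si,b)]);print(X, proj(sc,X)-a,proj(si,X)-b)
print('face sc',[atz(sc,p,.055)[:2] for p in [(318.8,228.3),(305.3,238.7),(338.3,244.7),(324.5,255.3)]])
print('face si',[atz(si,p,.055)[:2] for p in [(222.8,125.5),(244.3,125.8),(222.3,141.7),(244.3,141.7)]])
print('wrist',[atz(w,p,.055,s) for p in [(218,345),(250,350)]])
E
```

```text
[ 0.4954 -0.0873  0.0325] [[ 1.5381 -0.704 ]] [[2.3477 0.9607]]
[0.488  0.0223 0.038 ] [[-0.0258  0.0127]] [[-0.0358 -0.0156]]
[ 0.5043 -0.0871  0.0344] [[-0.2614  0.1149]] [[-0.3953 -0.163 ]]
[0.4717 0.1263 0.0402] [[-0.7266  0.3897]] [[-0.9257 -0.4282]]
[0.4197 0.3605 0.0549] [[-0.3338  0.2149]] [[-0.3594 -0.1917]]
face sc [array([0.3845, 0.3137]), array([0.4526, 0.3144]), array([0.3835, 0.4073]), array([0.4513, 0.4061])]
face si [array([0.3831, 0.4095]), array([0.4578, 0.4055]), array([0.3845, 0.3149]), array([0.457 , 0.3128])]
wrist [array([0.3832, 0.3575, 0.055 ]), array([0.4048, 0.3902, 0.055 ])]
```

Careful with the scale: shifts go in shares of 0.8 m and turns go in shares of 90 degrees. That gives: -0.25 m is -0.3125, 0.045 m is 0.0563, -0.39 rad is -0.2483.

```bash
echo '[[0.06, -0.3125, -0.0375, 0.0563, -0.2483], [0.06, -0.3125, -0.0375, 0.0563, -0.2483], [0.06, -0.3125, -0.0375, 0.0563, -0.2483], [0.06, -0.3125, -0.0375, 0.0563, -0.2483], [0.06, -0.3125, -0.0375, 0.0563, -0.2483], [0.06, -0.3125, -0.0375, 0.0563, -0.2483], [0.06, -0.3125, -0.0375, 0.0563, -0.2483], [0.06, -0.3125, -0.0375, 0.0563, -0.2483]]' | python3 -m creep; python3 - <<'E'
from workcell import robot
import cv2,pickle
from h import *
s=robot.observe();c=robot.camera('wrist');pickle.dump((s,c),open('w1.pkl','wb'))
print(s['q'],s['eef_rot'])
cv2.imwrite('pics/w1.png',c['img'][...,::-1])
E
```

```text
time: 0.95
ee_pos: [0.4182, 0.3637, 0.2002]
eef_rot: [[-1.0, -0.002, -0.001], [-0.002, 1.0, -0.0], [0.001, -0.0, -1.0]]
ft_force: [-0.9, 0.2, 0.1]
finger_gap: 0.06
finger_force: 0.0
[ 0.7157  0.3067 -0.0345  1.2304  0.0004  0.7141] [[-1.     -0.0015 -0.0009]
 [-0.0015  1.     -0.0002]
 [ 0.0009 -0.0002 -1.    ]]
```

View pics/w1.png

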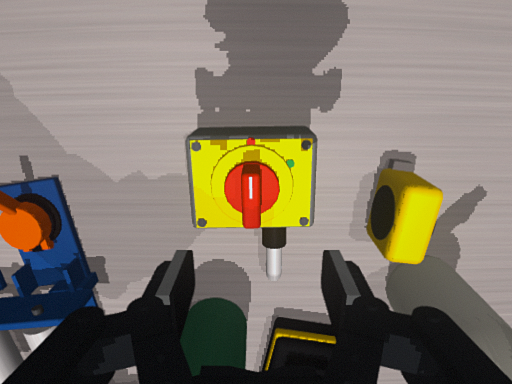

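```bash
python3 - <<'E'
import pickle
from h import *
s,c=pickle.load(open('w1.pkl','rb'))
P=[atz(c,p,.055,s) for p in [(196,146),(306,145),(202,223),(304,222)]]
print(P,np.mean(P,0))
print('bar',[atz(c,p,.099,s) for p in [(252,164),(251,226),(242,224),(261,224)]])
print('can',[atz(c,p,.19,s) for p in [(215,297),(183,330),(247,330)]])
E
```

```text
[array([0.3877, 0.3122, 0.055 ]), array([0.3868, 0.4024, 0.055 ]), array([0.4567, 0.3135, 0.055 ]), array([0.4556, 0.4039, 0.055 ])] [0.4217 0.358  0.055 ]
bar [array([0.3919, 0.3588, 0.099 ]), array([0.4393, 0.3579, 0.099 ]), array([0.4377, 0.3512, 0.099 ]), array([0.4377, 0.3653, 0.099 ])]
can [array([0.4357, 0.3419, 0.19  ]), array([0.4562, 0.3246, 0.19  ]), array([0.4559, 0.3574, 0.19  ])]
```

```bash
python3 - <<'E'
import pickle
from h import *
s,C=pickle.load(open('c0.pkl','rb'));s1,c=pickle.load(open('w1.pkl','rb'))
sc,si=C['scene'],C['side']
print(tri([ray(sc,(273,241)),ray(si,(292,106))]),atz(sc,(273,241),.19),atz(si,(292,106),.19),atz(si,(290,156),0),atz(sc,(272,276),0))
X=atz(si,(290,156),0)*[1,1,0];X=X+[.037,0,.0]
print(proj(c,[X+[-.037,0,.19],X+[0,-.037,.19],X+[0,.037,.19],X+[-.037-.037,0,0]],s1))
E
```

```text
[0.6084 0.3139 0.1879] [0.6112 0.3147 0.19  ] [0.6066 0.3119 0.19  ] [0.6105 0.3022 0.    ] [0.6174 0.3272 0.    ]
[[170.9469 501.3595]
 [128.0629 525.5825]
 [225.7879 529.4747]
 [205.3026 295.5402]]
```

Scaled: 0.113 m is 0.1413, -0.0055 m is -0.0069.

```bash
echo '[[0.05, -0.0025, -0.0069, 0.05, 0], [0.05, -0.0025, -0.0069, 0.1, 0], [0.05, -0.0025, -0.0069, 0.1413, 0], [0.05, -0.0025, -0.0069, 0.1413, 0], [0.0, -0.0025, -0.0069, 0.1413, 0], [0, -0.0025, -0.0069, 0.1413, 0], [0.0, -0.0025, -0.0069, 0.1413, 0], [0, -0.0025, -0.0069, 0.1413, 0]]' | python3 -m creep 40
```

```text
time: 1.8
ee_pos: [0.4212, 0.3587, 0.0896]
eef_rot: [[-1.0, -0.002, 0.002], [-0.002, 1.0, 0.002], [-0.002, 0.002, -1.0]]
ft_force: [-1.2, -1.9, 6.4]
finger_gap: 0.0131
finger_force: 39.6
```

Scaled: -0.002 m is -0.0025, 1.05 rad is 0.6685.

```bash
echo '[[0, 0, 0, -0.0025, 0.0955], [0, 0, 0, -0.0025, 0.191], [0, 0, 0, -0.0025, 0.2865], [0, 0, 0, -0.0025, 0.382], [0, 0, 0, -0.0025, 0.4775], [0, 0, 0, -0.0025, 0.573], [0, 0, 0, -0.0025, 0.6685], [0, 0, 0, -0.0025, 0.6939], [0, 0, 0, -0.0025, 0.6939]]' | python3 -m creep
```

```text
time: 2.7
ee_pos: [0.421, 0.3582, 0.0898]
eef_rot: [[-0.465, 0.885, 0.001], [0.885, 0.465, -0.0], [-0.001, 0.001, -1.0]]
ft_force: [3.0, -2.3, -8.0]
finger_gap: 0.0134
finger_force: 57.5
```

Scaled: -0.13 m is -0.1625, -0.05 m is -0.0625, -0.15 rad is -0.0955.

```bash
echo '[[0.05, 0, 0, 0, 0], [0.05, 0, 0, 0, 0], [0.05, 0, 0, 0, 0], [0.05, 0, 0, -0.0625, 0], [0.05, 0, 0, -0.125, 0], [0.05, 0, 0, -0.1625, 0], [0.05, 0, 0, -0.1625, -0.0955], [0.05, 0, 0, -0.1625, -0.0955]]' | python3 -m creep; python3 - <<'E'
from workcell import robot
import cv2,pickle
from h import *
s=robot.observe();c=robot.camera('wrist');pickle.dump((s,c),open('w2.pkl','wb'))
print(s['q'],s['ee_pos'],s['eef_rot'])
cv2.imwrite('pics/w2.png',c['img'][...,::-1])
E
```

```text
time: 3.5
ee_pos: [0.421, 0.3585, 0.2208]
eef_rot: [[-0.594, 0.805, 0.002], [0.805, 0.594, 0.002], [0.0, 0.003, -1.0]]
ft_force: [1.0, 0.2, -0.3]
finger_gap: 0.0502
finger_force: 0.0
[ 0.7054  0.293  -0.0005  1.2745  0.0001  1.6405] [0.421  0.3585 0.2208] [[-0.5937  0.8047  0.002 ]
 [ 0.8047  0.5937  0.0018]
 [ 0.0003  0.0027 -1.    ]]
```

View pics/w2.png

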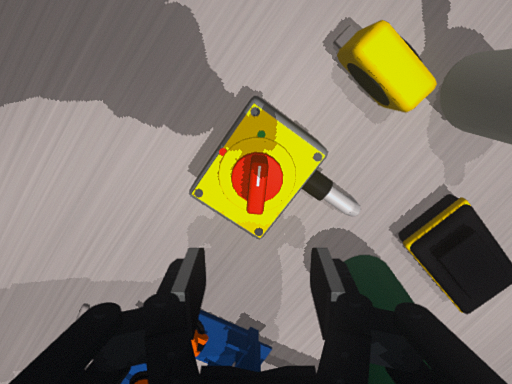

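Scaled: -0.31 m is -0.3875, -0.146 m is -0.1825, -1.085 rad is -0.6907.

```bash
echo '[[0.05, -0.3875, -0.1825, 0, -0.6907], [0.05, -0.3875, -0.1825, 0, -0.6907], [0.05, -0.3875, -0.1825, 0, -0.6907], [0.05, -0.3875, -0.1825, 0, -0.6907], [0.05, -0.3875, -0.1825, 0, -0.6907], [0.05, -0.3875, -0.1825, 0, -0.6907], [0.05, -0.3875, -0.1825, 0, -0.6907], [0.05, -0.3875, -0.1825, 0, -0.6907], [0.05, -0.3875, -0.1825, 0, -0.6907], [0.05, -0.3875, -0.1825, 0, -0.6907]]' | python3 -m creep; python3 - <<'E'
from workcell import robot
import cv2,pickle
from h import *
s=robot.observe();c=robot.camera('wrist');pickle.dump((s,c),open('w3.pkl','wb'))
print(s['q'],s['ee_pos'],s['eef_rot'])
cv2.imwrite('pics/w3.png',c['img'][...,::-1])
E
```

```text
time: 4.55
ee_pos: [0.4858, 0.0213, 0.2186]
eef_rot: [[-0.99, -0.14, -0.002], [-0.14, 0.99, 0.0], [0.002, 0.0, -1.0]]
ft_force: [-0.1, 0.4, -0.3]
finger_gap: 0.0498
finger_force: 0.0
[ 0.0438  0.1843 -0.1533  1.2348  0.0003 -0.0965] [0.4858 0.0213 0.2186] [[-0.9902 -0.1398 -0.0016]
 [-0.1398  0.9902  0.0002]
 [ 0.0016  0.0004 -1.    ]]
```

View pics/w3.png

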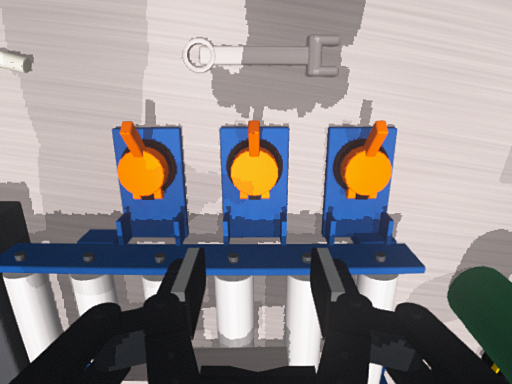

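```bash
python3 - <<'E'
import pickle
from h import *
s,c=pickle.load(open('w3.pkl','rb'))
hsv=cv2.cvtColor(c['img'],cv2.COLOR_RGB2HSV)
m=cv2.inRange(hsv,(8,150,245),(25,255,255));m[:145]=0
m=cv2.morphologyEx(m,cv2.MORPH_OPEN,np.ones((13,13)))
k,l,st,ce=cv2.connectedComponentsWithStats(m)
for i in range(1,k): print(st[i],ce[i])
P=np.array([atz(c,p,.037,s) for p in [(142,172),(254,172),(367,170)]]);print(P)
d=P[2]-P[0];print(np.linalg.norm(d),np.arctan2(-d[0],d[1]))
print([atz(c,p,.058,s) for p in [(127,125),(254,124),(381,124)]])
th=np.arctan2(-d[0],d[1]);R=np.array([[np.cos(th),-np.sin(th),0],[np.sin(th),np.cos(th),0],[0,0,1]])
M=P.mean(0)*[1,1,0]
for y in(.11,0,-.11):
    o=M+R@[0,y,.01];print('bolt',o,'tab',o+R@[-.04,0,.041],proj(c,[o+R@[-.048,0,.049]],s))
E
```

```text
[ 347  155   43   40 1485] [367.8761 173.697 ]
[ 119  157   44   38 1448] [140.4489 174.4309]
[ 232  156   45   39 1543] [253.93   174.1704]
[[ 0.5027 -0.0891  0.037 ]
 [ 0.4879  0.0173  0.037 ]
 [ 0.4708  0.1241  0.037 ]]
0.21553866327358412 0.14855822496120036
[array([ 0.4557, -0.0968,  0.058 ]), array([0.4403, 0.011 , 0.058 ]), array([0.4247, 0.1185, 0.058 ])]
bolt [0.4708 0.1262 0.01  ] tab [0.4313 0.1203 0.051 ] [[382.4336 122.72  ]]
bolt [0.4871 0.0174 0.01  ] tab [0.4476 0.0115 0.051 ] [[253.335  123.2666]]
bolt [ 0.5034 -0.0913  0.01  ] tab [ 0.4638 -0.0973  0.051 ] [[124.6669 125.1431]]
```

Scaled: 0.155 m is 0.1938, 0.106 m is 0.1325.

```bash
echo '[[0, 0, 0.0625, 0.0375, 0], [0, 0, 0.125, 0.075, 0], [0, 0, 0.1325, 0.125, 0], [0, 0, 0.1325, 0.1813, 0], [0, 0, 0.1325, 0.1938, 0], [0, 0, 0.1325, 0.1938, 0], [0, 0, 0.1325, 0.1938, 0]]' | python3 -m creep 40 && echo '[[0, 0, 0, 0.005, 0], [0, 0, 0, 0.01, 0], [0, 0, 0, 0.01, 0]]' | python3 -m creep
```

```text
time: 5.3
ee_pos: [0.4717, 0.1271, 0.0659]
eef_rot: [[-0.989, -0.146, 0.002], [-0.146, 0.989, 0.0], [-0.002, 0.0, -1.0]]
ft_force: [0.2, 0.6, 1.0]
finger_gap: 0.0001
finger_force: 0.0
time: 5.6
ee_pos: [0.4711, 0.1265, 0.0567]
eef_rot: [[-0.989, -0.146, 0.001], [-0.146, 0.989, 0.0], [-0.001, 0.0, -1.0]]
ft_force: [0.4, -0.3, 0.9]
finger_gap: -0.0
finger_force: 0.0
```

Scaled: 0.004 m is 0.005, 0.002 m is 0.0025.

```bash
for i in 1; do echo '[[0, 0, 0, 0.0025, 0], [0, 0, 0, 0.005, 0], [0, 0, 0, 0.005, 0]]' | python3 -m creep | egrep 'pos|ft'; echo '[[0, 0, 0, 0.0025, 0], [0, 0, 0, 0.0025, 0]]' | python3 -m creep | egrep 'pos|ft';echo '[[0, 0, 0, 0.0025, 0], [0, 0, 0, 0.0025, 0]]' | python3 -m creep | egrep 'pos|ft'; done
```

```text
ee_pos: [0.4706, 0.1266, 0.0521]
ft_force: [-0.0, 0.0, 1.0]
ee_pos: [0.4708, 0.1267, 0.0501]
ft_force: [0.5, 0.1, 0.5]
ee_pos: [0.4708, 0.1267, 0.0482]
ft_force: [-0.0, -0.4, 1.9]
```

Scaled: 0.001 m is 0.0013.

```bash
echo '[[0, 0, 0, 0.0013, 0], [0, 0, 0, 0.0013, 0]]' | python3 -m creep | egrep 'pos|ft';echo '[[0, 0, 0, 0.0013, 0], [0, 0, 0, 0.0013, 0]]' | python3 -m creep | egrep 'pos|ft';echo '[[0, 0, 0, 0.0013, 0], [0, 0, 0, 0.0013, 0]]' | python3 -m creep | egrep 'pos|ft'
```

```text
ee_pos: [0.4708, 0.1267, 0.0473]
ft_force: [-0.4, -0.1, 2.3]
ee_pos: [0.4708, 0.1267, 0.0463]
ft_force: [-0.1, -0.4, 3.4]
ee_pos: [0.4708, 0.1267, 0.0459]
ft_force: [-2.7, -0.8, 10.2]
```

Scaled: -0.11 m is -0.1375, -0.03 m is -0.0375.

```bash
echo '[[0, 0, 0, -0.0375, 0], [0, 0, -0.05, -0.05, 0], [0, 0, -0.1, -0.05, 0], [0, 0, -0.1375, -0.05, 0], [0, 0, -0.1375, -0.0125, 0], [0, 0, -0.1375, -0.01, 0], [0, 0, -0.1375, -0.01, 0]]' | python3 -m creep| egrep 'pos|ft';  for r in 1; do echo '[[0, 0, 0, 0.0025, 0], [0, 0, 0, 0.0025, 0]]' | python3 -m creep | egrep 'pos|ft';echo '[[0, 0, 0, 0.0013, 0], [0, 0, 0, 0.0013, 0]]' | python3 -m creep | egrep 'pos|ft';echo '[[0, 0, 0, 0.0013, 0], [0, 0, 0, 0.0013, 0]]' | python3 -m creep | egrep 'pos|ft'; done
```

```text
ee_pos: [0.4859, 0.018, 0.0529]
ft_force: [-0.3, 0.3, -0.1]
ee_pos: [0.4872, 0.0185, 0.0519]
ft_force: [0.4, -0.1, 0.6]
ee_pos: [0.4873, 0.0183, 0.051]
ft_force: [-1.1, 1.3, 4.9]
ee_pos: [0.4873, 0.0183, 0.0509]
ft_force: [-4.3, 1.2, 15.8]
```

Scaled: -0.11 m is -0.1375, -0.04 m is -0.05.

```bash
echo '[[0, 0, 0, -0.0375, 0], [0, 0, -0.05, -0.05, 0], [0, 0, -0.1, -0.05, 0], [0, 0, -0.1375, -0.05, 0], [0, 0, -0.1375, -0.0125, 0], [0, 0, -0.1375, -0.0063, 0], [0, 0, -0.1375, -0.0063, 0]]' | python3 -m creep| egrep 'pos|ft';echo '[[0, 0, 0, 0.0038, 0], [0, 0, 0, 0.0038, 0]]' | python3 -m creep | egrep 'pos|ft'; echo '[[0, 0, 0, 0.0013, 0], [0, 0, 0, 0.0013, 0]]' | python3 -m creep | egrep 'pos|ft'
```

```text
ee_pos: [0.502, -0.0904, 0.0537]
ft_force: [1.0, -0.1, -0.5]
ee_pos: [0.5034, -0.0904, 0.0519]
ft_force: [-0.4, 0.5, 0.6]
ee_pos: [0.5035, -0.0906, 0.051]
ft_force: [-0.7, 1.8, 3.5]
```

Scaled: 0.001 m is 0.0013.

```bash
echo '[[0, 0, 0, 0.0013, 0], [0, 0, 0, 0.0013, 0]]' | python3 -m creep | egrep 'time|pos|ft'; python3 - <<'E'
from workcell import robot
from h import *
s=robot.observe();p=s['ee_pos'];R=s['eef_rot'];print(p,R)
th=.1486;Rb=np.array([[np.cos(th),-np.sin(th),0],[np.sin(th),np.cos(th),0],[0,0,1]])
o=np.array([.4708,.1262,.0101]);h=o+Rb@[.027,0,.01]
for t in(0,.2,.4,.6,.8,1,1.2,1.3,1.4,1.5):
    a=np.arctan2(31,-67)-t;r=np.hypot(67,31)/1000
    g=h+Rb@[r*np.cos(a),0,r*np.sin(a)]
    print(t,g,'TCP shift from now',np.array(R).T@(g+[0,0,-.005]-p))
E
```

```text
time: 9.5
ee_pos: [0.5035, -0.0906, 0.0509]
ft_force: [-4.2, 2.6, 16.6]
[ 0.5035 -0.0906  0.0509] [[-0.9891 -0.1472  0.0018]
 [-0.1472  0.9891  0.0001]
 [-0.0018 -0.0002 -1.    ]]
0 [0.4312 0.1203 0.0511] TCP shift from now [0.0404 0.2192 0.0047]
0.2 [0.4387 0.1214 0.0638] TCP shift from now [ 0.0329  0.2192 -0.008 ]
0.4 [0.4484 0.1228 0.0747] TCP shift from now [ 0.023   0.2192 -0.019 ]
0.6 [0.4601 0.1246 0.0835] TCP shift from now [ 0.0112  0.2192 -0.0277]
0.8 [0.4733 0.1266 0.0898] TCP shift from now [-0.0022  0.2192 -0.0339]
1 [0.4875 0.1287 0.0932] TCP shift from now [-0.0165  0.2193 -0.0374]
1.2 [0.5021 0.1309 0.0938] TCP shift from now [-0.0313  0.2193 -0.0379]
1.3 [0.5093 0.132  0.093 ] TCP shift from now [-0.0386  0.2193 -0.037 ]
1.4 [0.5165 0.133  0.0914] TCP shift from now [-0.0458  0.2193 -0.0355]
1.5 [0.5234 0.1341 0.0891] TCP shift from now [-0.0528  0.2193 -0.0332]
```

Scaled: 0.219 m is 0.2738, -0.05 m is -0.0625.

```bash
echo '[[0.04, 0, 0, -0.0625, 0], [0.04, 0, 0.0375, -0.1063, 0], [0.04, 0.0125, 0.0875, -0.1063, 0], [0.04, 0.025, 0.15, -0.1063, 0], [0.04, 0.0375, 0.2063, -0.1063, 0], [0.04, 0.05, 0.2625, -0.1063, 0], [0.04, 0.0513, 0.2738, -0.1, 0], [0.04, 0.0513, 0.2738, -0.1, 0], [0.04, 0.0513, 0.2738, -0.1, 0]]' | python3 -m creep; python3 - <<'E'
from workcell import robot
from h import *
s=robot.observe();c=robot.camera('wrist')
cv2.imwrite('pics/w4.png',c['img'][...,::-1])
print(s['eef_rot'].T@(np.array([.4312,.1203,.0461])-s['ee_pos']))
E
```

```text
time: 10.4
ee_pos: [0.4306, 0.1193, 0.1294]
eef_rot: [[-0.989, -0.147, 0.0], [-0.147, 0.989, -0.001], [-0.0, -0.001, -1.0]]
ft_force: [0.1, 0.5, -0.8]
finger_gap: 0.0399
finger_force: 0.0
[-0.0007  0.001   0.0833]
```

View pics/w4.png

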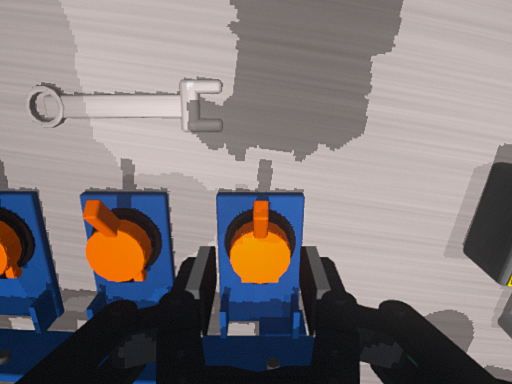

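Scaled: 0.083 m is 0.1038, 0.002 m is 0.0025.

```bash
echo '[[0.04, -0.0013, 0.0025, 0.05, 0], [0.04, -0.0013, 0.0025, 0.0938, 0], [0.04, -0.0013, 0.0025, 0.1038, 0], [0.04, -0.0013, 0.0025, 0.1038, 0], [0, -0.0013, 0.0025, 0.1038, 0], [0, -0.0013, 0.0025, 0.1038, 0], [0, -0.0013, 0.0025, 0.1038, 0], [0, -0.0013, 0.0025, 0.1038, 0]]' | python3 -m creep 50
```

```text
time: 11.25
ee_pos: [0.4322, 0.1217, 0.0473]
eef_rot: [[-0.989, -0.146, 0.003], [-0.146, 0.989, -0.0], [-0.003, -0.001, -1.0]]
ft_force: [3.3, -4.4, 1.2]
finger_gap: 0.0091
finger_force: 52.9
```

Scaled: -0.0324 m is -0.0405, -0.0292 m is -0.0365.

```bash
echo '[[0, -0.0044, -0.0013, -0.0081, 0], [0, -0.0094, -0.0013, -0.0159, 0], [0, -0.015, -0.0013, -0.0225, 0], [0, -0.0218, -0.0013, -0.0296, 0], [0, -0.0288, -0.0013, -0.035, 0], [0, -0.0365, -0.0013, -0.0405, 0], [0, -0.0365, -0.0013, -0.0405, 0]]' | python3 -m creep
```

```text
time: 11.95
ee_pos: [0.4597, 0.1252, 0.0792]
eef_rot: [[-0.989, -0.147, -0.002], [-0.147, 0.989, -0.0], [0.002, 0.0, -1.0]]
ft_force: [-6.0, 0.1, 0.5]
finger_gap: 0.0088
finger_force: 51.2
```

Scaled: -0.0425 m is -0.0531, -0.0277 m is -0.0346.

```bash
echo '[[0, -0.0081, 0, -0.0043, 0], [0, -0.0168, 0, -0.0078, 0], [0, -0.0256, 0, -0.0104, 0], [0, -0.0346, 0, -0.0121, 0], [0, -0.0438, 0, -0.0128, 0], [0, -0.0531, 0, -0.0128, 0], [0, -0.0531, 0, -0.0128, 0]]' | python3 -m creep && echo '[[0, -0.0091, 0, 0.0011, 0], [0, -0.0181, 0, 0.003, 0], [0, -0.0181, 0, 0.003, 0]]' | python3 -m creep; python3 - <<'E'
from workcell import robot
from h import *
c=robot.camera('wrist');a=c['img'];b=robot.camera('side')['img'][130:260,200:380]
a=cv2.resize(a,(400,300));b=cv2.resize(b,(400,289));b=np.vstack([b,np.zeros((11,400,3),'u1')])
cv2.imwrite('pics/w5.png',np.hstack([a,b])[...,::-1])
E
```

```text
time: 12.65
ee_pos: [0.502, 0.1314, 0.0892]
eef_rot: [[-0.989, -0.147, -0.001], [-0.147, 0.989, -0.0], [0.001, 0.0, -1.0]]
ft_force: [-5.0, -0.2, 0.5]
finger_gap: 0.0088
finger_force: 52.0
time: 12.95
ee_pos: [0.5161, 0.1335, 0.0866]
eef_rot: [[-0.989, -0.147, -0.002], [-0.147, 0.989, -0.0], [0.002, -0.0, -1.0]]
ft_force: [-6.1, -0.6, 0.6]
finger_gap: 0.009
finger_force: 51.4
```

View pics/w5.png

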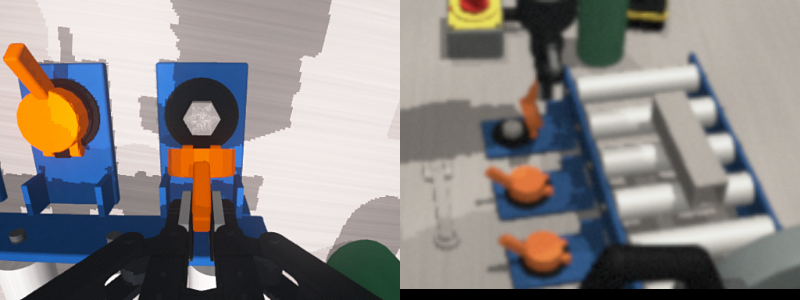

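The bolt head is exposed, with the left cap held at about 80° between the fingers. The other two caps are shut and the spanner and tube are where they were.

```bash
python3 -c "
from workcell import robot
print(robot.close_job())"
```

```text
the job is handed in; nothing more can be done
None
```

The isolator is off, the left bolt was the one that gave when I tapped all three, and the job is handed in with the arm still holding that cap open at about 80°. The other two caps are shut.

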